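Stand the fallen reagent bottles up in their lane

ROBOT

A 6-joint arm with a two-finger parallel gripper is mounted at the origin on the work surface. World frame = base frame: x ahead of the robot, y to its left, z up, the work surface at z = 0. Lengths are in m, angles in rad, forces in N, time in s.
With the tool pointing down it reaches from about 0.425 to 0.925 m from the base axis. Payload 12.5 kg.
Tool frame: the origin (TCP) lies on the front face of the gripper's body, between the roots of the fingers; the fingertips stand 73 mm ahead of it and the grasp point (between the pads) lies ahead of it (env.tcp_to_grasp is the z of the grasp point in the tool frame, in m); z points along the fingers, y is the line along which they close (so a half turn about z gives the same grasp; the last joint's range is limited). The gripper opens to 85 mm and grips with 20 to 120 N. Pads are 22 mm wide; open, the fingers measure 114 mm over their backs; the gripper's body (76 mm by 85 mm) begins 54 mm behind the grasp point. The pads swing forward as they close: fully open they stand 13 mm farther back than shut.
Start: joints at [1.065, 0.491, 1.559, -0, 1.092, -0.106], TCP at [0.243, 0.576, 0.304] pointing down, gripper open.
Joint ranges: [-3.1, 3.1], [-0.84, 2.19], [0.05, 2.79], [-1.13, 4.28], [0.06, 2.93], [-2.69, 2.69]. Speed limits (rad/s): [2.22, 2.22, 2.79, 3.14, 3.14, 3.14].

INTERFACE

Orientations are given as a unit quaternion [x, y, z, w].
In Python, from workcell import get_state, viewer, env gives the robot as it stands.
- The arm moves only by the tool play_rows, never from a script. Its arguments are lists of equal length, an entry for each row: "dp": the shift along the tool's x, y, z in cm, a list of three; "dr": the turn, a rotation vector about the tool's x, y, z in rad, a list of three; "gripper": the closure, from -1 (fully open) to 1 (shut). A call has 1 to 8 rows; each row shifts and turns the commanded pose from where the row before left it, along the tool's axes as they then stand; what a row does not reach is not made up. A row lasts 1/12 s, in which the tool goes at most 41.7 mm and 7.16 degrees, less where a joint would pass 70% of its speed; a pose out of reach is approached as far as the arm can. A call with a gripper value outside its range is refused whole. The fingers move at their own pace and stop on an object; "newtons" is the grip in N (left out, the last holds). Time passes only in rows, so rows that do not move let the fingers close. It gives the time, the measured TCP pose, the force, the opening and the grip force at its end, in the units of the state.
- get_state(): the state, without advancing time (a new reading comes with each control period).
- viewer.snapshot(name): name is "scene" or "top" or "wrist"; returns (picture, depth): 400x640x3 uint8, blue, green, red; 400x640 float32, m along the optical axis (not along the pixel's ray), 0 where there is no reading.
- viewer.camera_info(name): a dict with "fx", "fy", "cx", "cy" (pixels), "origin" and "attitude" of the camera in the world. Camera axes: x right, y down, z forward; pixel columns grow to the right and rows downward; lengths in m; the calibration is good to about 2 mm. A picture is of the moment at which its call begins: read the wrist's pose just before it. camera_info takes no time and is no camera call; for the wrist camera it gives the pose at the moment of the call.
- env.job_done(): hands the job in; it is judged then, once.
Trained networks look in the newest picture that a camera, given by its name, has taken for a name from the list of things; names that differ only in an ending like _2 or _b are one class to them, and where a whole thing is asked for, a point or a joint stands for the part that bears it (a point fixed in the world has none). Each returns a list of dicts, best first, with "confidence" (0 to 1); they miss things now and then, are a little off and sometimes report something else, mostly with a low value. They report only what shows in the picture. A call takes as long as a camera call. They do not tell look-alikes from the thing itself.
- viewer.outline_of(query, camera): "mask" (400x640 bool, what is visible of it) and "box" ([left, top, width, height] in pixels, round what is visible of it).
The state is a dict: "clock": time; "qpos": joint angles; "joint_velocities": joint speeds; "effort": joint torques, N m; "ee_pos": TCP position; "tool_rot": TCP orientation; "ft_force": force on the tool from outside, world axes, zero at the start; "torque": the same for the moment, N m; "opening": finger opening in m; "finger_force": force on a finger pad.
Only numpy, scipy, OpenCV 4.12 (cv2) and the standard library are available. Lean on these libraries where they do the work, as an engineer would, in place of code of your own. Each camera call takes 0.05 s, during which the arm holds its last target. There are 200 camera calls.

TASK

Three square reagent bottles have fallen forward over the rail of the white bottle lane: tip each one back up so that all five bottles stand upright in the lane. Raise them by pushing or hooking under the neck or cap with the fingers, never by gripping, because the glass must not be squeezed, and do not shift the two bottles that still stand, nor the dish, beaker and mortar around the lane.

Things in the scene. Friction and masses are not known exactly. Their poses are not given: they have to be found in the camera images.
- tall_fallen: amber glass bottle, black cap, 168 mm tall, about 0.36 kg; square body 60 x 60 mm (sides along its x and y) up to 98 mm, 26 mm neck from 116 mm, round cap 36 mm across from 138 mm to the top. Origin at the centre of its underside; z axis from base to cap. Fallen: foot in the lane, body over the rim on the robot's side, cap end sloping up about 17 degrees over the bench
- middle_fallen: amber glass bottle, black cap, 159 mm tall, about 0.36 kg; square body 60 x 60 mm (sides along its x and y) up to 89 mm, 26 mm neck from 107 mm, round cap 36 mm across from 129 mm to the top. Origin at the centre of its underside; z axis from base to cap. Fallen: foot in the lane, body over the rim on the robot's side, cap end sloping up about 17 degrees over the bench
- short_fallen: amber glass bottle, black cap, 150 mm tall, about 0.36 kg; square body 60 x 60 mm (sides along its x and y) up to 80 mm, 26 mm neck from 98 mm, round cap 36 mm across from 120 mm to the top. Origin at the centre of its underside; z axis from base to cap. Fallen: foot in the lane, body over the rim on the robot's side, cap end sloping up about 17 degrees over the bench
- tall_standing: amber glass bottle, black cap, 168 mm tall, about 0.36 kg; square body 60 x 60 mm (sides along its x and y) up to 98 mm, 26 mm neck from 116 mm, round cap 36 mm across from 138 mm to the top. Origin at the centre of its underside; z axis from base to cap. Stands upright in the lane
- short_standing: amber glass bottle, black cap, 150 mm tall, about 0.36 kg; square body 60 x 60 mm (sides along its x and y) up to 80 mm, 26 mm neck from 98 mm, round cap 36 mm across from 120 mm to the top. Origin at the centre of its underside; z axis from base to cap. Stands upright in the lane
- lane: fixed white shallow tray, the bottle lane, 532 mm long (its y) and 172 mm wide (its x), open on top; inside 520 x 160 mm, floor 4 mm above the bench, rims 6 mm thick rising 26 mm above the bench. Origin at the centre of its underside; -x side is the robot's side. The five bottles sit about 100 mm apart along it
- petri_dish: clear closed dish, 90 mm across, 15 mm high, lying behind the lane; origin at the centre of its underside
- beaker: glass beaker, 72 mm across, 95 mm high, behind the lane; origin at the centre of its underside
- mortar: white ceramic bowl, 110 mm across, 60 mm high, beside the lane's right end on the robot's side; origin at the centre of its underside
Things that resemble listed ones, but are neither listed nor needed, are in the scene too. Leave any blue or turquoise look-alike of the middle_fallen alone.

How it is judged:
By the outcome, as a careful person would: the job done as asked, in the order asked, and still so for the second after the job is handed in, with the robot touching nothing.
It also fails if it takes over 64 s, if anything falls off the work surface, if the arm or the gripper's body presses on something with over 40 N, if the wrist force passes 120 N, or if a joint passes its speed limit or range.

## Working session

There is one attempt and no reset: what is moved stays moved. The work goes in short steps, Python scripts to look and compute and a tool call to move; the robot and the scene stay as the last step left them, time stands still between calls to the robot, and variables do not carry over. Pictures are saved under pics/ and viewed, at most 10 in all, crops included, and the job is handed in when it is done.

Besides the shell and the picture viewer there is one more tool, called as name(argument=value, ...), one argument or row to a line, values as JSON. play_rows: Moves the arm, as the interface text tells. Its arguments: {"type":"object","properties":{"dp":{"type":"array"},"dr":{"type":"array"},"gripper":{"type":"array"},"newtons":{"type":"number"}},"required":["dp","dr","gripper"]}

```bash
ls; mkdir -p pics; cat > h.py <<'E'
import numpy as np, cv2
from scipy.spatial.transform import Rotation as R
from workcell import get_state, viewer, env
def cam(n):
    i=viewer.camera_info(n); a=np.array(i["attitude"],float)
    M=R.from_quat(a).as_matrix() if a.size==4 else a.reshape(3,3)
    return i,M,np.array(i["origin"])
def cloud(n,d):
    i,M,o=cam(n); v,u=np.mgrid[0:400,0:640]
    P=np.stack([(u-i["cx"])/i["fx"]*d,(v-i["cy"])/i["fy"]*d,d],-1)
    return P@M.T+o
E
python3 - <<'E'
from h import *
s=get_state(); print({k:np.round(v,3).tolist() for k,v in s.items()}, env.tcp_to_grasp)
for n in("scene","top"):
    p,d=viewer.snapshot(n); cv2.imwrite(f"pics/{n}0.png",p); np.save(f"{n}0.npy",d); print(n,viewer.camera_info(n))
    W=cloud(n,d)
    for q in ("tall_fallen","middle_fallen","short_fallen","tall_standing","short_standing","lane","petri_dish","beaker","mortar"):
        for r in viewer.outline_of(q,n):
            if r["confidence"]<.3: continue
            w=W[r["mask"]&(d>0)]
            print(n,q,round(r["confidence"],2),r["box"],np.round(np.median(w,0),3),np.round(np.percentile(w,2,0),3),np.round(np.percentile(w,98,0),3))
E
```

```text
pics
{'clock': 0.0, 'qpos': [1.065, 0.492, 1.559, -0.0, 1.092, -0.106], 'joint_velocities': [0.0, -0.001, -0.0, 0.001, -0.001, -0.001], 'effort': [-0.001, -61.845, -26.158, -0.0, 0.004, 0.0], 'ee_pos': [0.243, 0.576, 0.303], 'tool_rot': [0.199, 0.98, -0.001, -0.0], 'ft_force': [0.161, 0.167, 0.922], 'torque': [-0.002, 0.029, 0.001], 'finger_force': 0.0, 'opening': 0.085} 0.0539
scene {'fx': 389.0550295024419, 'fy': 389.0550295024419, 'cx': 324.73849342432914, 'cy': 205.28582370651284, 'origin': array([1.06346537, 0.43002933, 0.54983872]), 'attitude': array([ 0.34114219,  0.81737411, -0.4261813 , -0.18409529])}
scene tall_fallen 0.9 [334.6, 203.3, 69.5, 77.8] [0.603 0.085 0.07 ] [0.491 0.049 0.012] [0.647 0.105 0.092]
scene middle_fallen 0.98 [245.9, 154.0, 57.6, 53.1] [ 0.597 -0.225  0.069] [ 0.477 -0.254  0.014] [ 0.629 -0.196  0.091]
scene middle_fallen 0.97 [443.1, 198.8, 78.8, 35.4] [0.326 0.182 0.041] [0.239 0.123 0.003] [0.367 0.244 0.06 ]
scene middle_fallen 0.96 [339.0, 131.9, 32.6, 36.7] [ 0.28  -0.196  0.044] [ 0.213 -0.308  0.004] [ 0.309 -0.167  0.06 ]
scene short_standin
[... 1536 characters left out ...]
 [0.628 0.148 0.017] [0.682 0.204 0.155]
top short_standing 0.46 [291.1, 152.7, 38.8, 73.4] [ 0.576 -0.009  0.076] [ 0.494 -0.046  0.047] [0.637 0.017 0.09 ]
top lane 0.76 [188.9, 114.5, 249.9, 95.2] [ 0.654 -0.041  0.004] [ 0.544 -0.283  0.   ] [0.725 0.238 0.027]
top petri_dish 0.61 [352.8, 80.1, 36.8, 38.4] [ 0.777 -0.146  0.015] [ 0.736 -0.187  0.011] [ 0.819 -0.106  0.018]
top petri_dish 0.44 [198.6, 121.0, 39.1, 37.9] [0.646 0.168 0.089] [0.628 0.148 0.015] [0.683 0.204 0.155]
top beaker 0.6 [240.3, 63.6, 37.7, 42.5] [0.804 0.095 0.057] [0.755 0.059 0.002] [0.821 0.123 0.096]
top mortar 0.94 [446.3, 195.0, 52.0, 52.3] [ 0.511 -0.357  0.032] [ 0.459 -0.395  0.004] [ 0.557 -0.298  0.061]
```

```bash
python3 - <<'E'
import cv2
a=cv2.imread("pics/scene0.png");b=cv2.imread("pics/top0.png")
cv2.imwrite("pics/a.png",cv2.resize(a,(800,500)));
cv2.imwrite("pics/b.png",cv2.resize(b[60:390,160:520],None,fx=1.8,fy=1.8))
E
```

```text
(no output)
```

View pics/a.png

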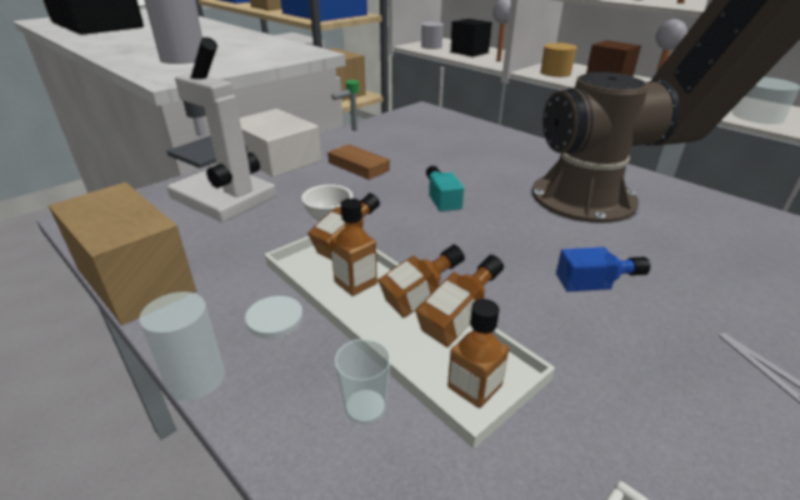

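View pics/b.png

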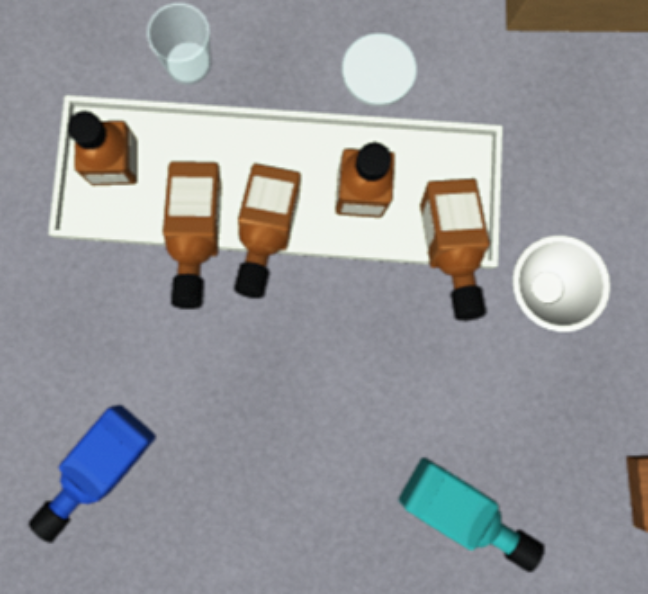

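Scene picture (800 px wide): the amber fallen bottles are at (345,230), (420,275) and (460,300), with two standing between and beside them. The look-alikes are blue (600,268) and turquoise (447,190). In the top crop, the amber fallen ones are at (190,230), (265,230) and (458,245). Next I'll measure their poses, and make a first free move to identify the kinematics.

play_rows(
  dp=[
    [-2.7,-2.1,-0.6],
    [-2.7,-2.1,-0.6],
    [-2.7,-2.1,-0.6],
    [-2.7,-2.1,-0.6],
    [-2.7,-2.1,-0.6],
    [-2.7,-2.1,-0.6],
    [-2.7,-2.1,-0.6],
    [-2.7,-2.1,-0.6],
  ],
  dr=[
    [0,0,0],
    [0,0,0],
    [0,0,0],
    [0,0,0],
    [0,0,0],
    [0,0,0],
    [0,0,0],
    [0,0,0],
  ],
  gripper=[0.5,0.5,0.5,0.5,0.5,0.5,0.5,0.5],
)

```text
clock: 1.67
ee_pos: [0.3773, 0.3354, 0.3524]
tool_rot: [0.198, 0.98, 0.0, 0.0]
ft_force: [-0.1, 1.0, 0.6]
opening: 0.0213
finger_force: 0.0
```

```bash
python3 - <<'E'
from h import *
s=get_state(); print(np.round(s["qpos"],4).tolist(),np.round(s["ee_pos"],4),np.round(s["tool_rot"],3),s["opening"])
W=cloud("top",np.load("top0.npy")); S=cloud("scene",np.load("scene0.npy"))
ip=cv2.imread("pics/top0.png").astype(int); isc=cv2.imread("pics/scene0.png").astype(int)
amb=lambda p:(p[...,2]>p[...,0]+45)&(p[...,2]>80)
blk=lambda p:p.max(-1)<60
P=np.vstack([W.reshape(-1,3),S.reshape(-1,3)]); A=np.r_[amb(ip).ravel(),amb(isc).ravel()]; B=np.r_[blk(ip).ravel(),blk(isc).ravel()]
src=np.r_[np.zeros(ip[...,0].size),np.ones(ip[...,0].size)]
for n,y0,y1 in (("T",.03,.12),("S",-.06,.027),("M",-.27,-.18)):
    box=(P[:,1]>y0)&(P[:,1]<y1)&(P[:,0]>.42)&(P[:,0]<.7)
    for k in(0,1):
        c=P[B&box&(src==k)&(P[:,2]>.045)&(P[:,2]<.13)&(P[:,0]<.56)]; b=P[A&box&(src==k)&(P[:,2]>.05)]
        print(n,k,len(c),"cap",np.round(np.percentile(c,[3,50,97],axis=0),3).tolist(),"body",len(b),np.round(np.percentile(b,[2,50,98],axis=0),3).tolist())
# lane rims: white, z ~.026
wh=np.r_[(ip.min(-1)>190).ravel(),(isc.min(-1)>190).ravel()]
l=P[wh&(abs(P[:,2]-.026)<.004)&(P[:,0]>.5)&(P[:,0]<.8)&(src==0)]
from cv2 import minAreaRect
print(minAreaRect(l[:,:2].astype(np.float32)))
E
```

```text
[0.5957, 0.2681, 1.7814, 0.0, 1.0916, -0.5754] [0.3773 0.3354 0.3524] [0.198 0.98  0.    0.   ] 0.021344863931066015
T 0 298 cap [[0.477, 0.059, 0.074], [0.493, 0.073, 0.091], [0.511, 0.089, 0.098]] body 1087 [[0.518, 0.047, 0.062], [0.564, 0.074, 0.081], [0.643, 0.103, 0.089]]
T 1 180 cap [[0.487, 0.068, 0.074], [0.501, 0.084, 0.089], [0.513, 0.092, 0.096]] body 863 [[0.514, 0.05, 0.056], [0.576, 0.084, 0.074], [0.647, 0.105, 0.087]]
S 0 283 cap [[0.491, -0.011, 0.068], [0.506, 0.004, 0.085], [0.523, 0.019, 0.092]] body 949 [[0.529, -0.044, 0.061], [0.571, -0.008, 0.076], [0.638, 0.018, 0.084]]
S 1 177 cap [[0.503, -0.002, 0.066], [0.515, 0.014, 0.082], [0.527, 0.023, 0.09]] body 682 [[0.529, -0.039, 0.053], [0.58, 0.005, 0.069], [0.644, 0.021, 0.082]]
M 0 296 cap [[0.467, -0.249, 0.071], [0.482, -0.233, 0.087], [0.5, -0.22, 0.095]] body 1077 [[0.506, -0.255, 0.059], [0.55, -0.225, 0.077], [0.623, -0.197, 0.087]]
M 1 99 cap [[0.475, -0.239, 0.068], [0.489, -0.224, 0.083], [0.501, -0.218, 0.091]] body 234 [[0.501, -0.252, 0.058], [0.612, -0.223, 0.066], [0.628, -0.197, 0.082]]
((0.6396899819374084, -0.03668534755706787), (1.3497388362884521, 0.2156127691268921), 84.88182830810547)
```

play_rows(
  dp=[
    [-2.2,-2.9,-0.9],
    [-2.2,-2.9,-0.9],
    [-2.2,-2.9,-0.9],
    [-2.2,-2.9,-0.9],
    [-2.2,-2.9,-0.9],
    [-2.2,-2.9,-0.9],
    [-2.2,-2.9,-0.9],
    [0,0,0],
  ],
  dr=[
    [0,0,0.12],
    [0,0,0.12],
    [0,0,0.12],
    [0,0,0.12],
    [0,0,0],
    [0,0,0],
    [0,0,0],
    [0,0,0],
  ],
  gripper=[0.5,0.5,0.5,0.5,0.5,0.5,0.5,0.5],
)

```text
clock: 2.33
ee_pos: [0.3608, 0.0827, 0.4165]
tool_rot: [0.428, 0.904, 0.0, 0.001]
ft_force: [-0.2, 0.3, 0.3]
opening: 0.0213
finger_force: 0.0
```

```bash
cat > fit.py <<'E'
from h import *
from scipy.optimize import least_squares
def prof_sdf(Q,H):  # Q points in bottle frame; distance to union of body box, shoulder/neck cyl, cap cyl
    def box(p,h): q=abs(p)-h; return np.linalg.norm(np.maximum(q,0),axis=1)+np.minimum(q.max(1),0)
    def cyl(p,r,h): q=np.c_[np.hypot(p[:,0],p[:,1])-r,abs(p[:,2])-h]; return np.linalg.norm(np.maximum(q,0),axis=1)+np.minimum(q.max(1),0)
    b=H-.07
    return np.minimum.reduce([box(Q-[0,0,b/2],np.array([.03,.03,b/2])),cyl(Q-[0,0,(b+H-.03)/2],.013,(H-.03-b)/2),cyl(Q-[0,0,H-.015],.018,.015)])
def frame(px,py,psi,th):
    z=np.array([-np.cos(th)*np.cos(psi),-np.cos(th)*np.sin(psi),np.sin(th)])
    x=np.array([np.sin(th)*np.cos(psi),np.sin(th)*np.sin(psi),np.cos(th)])  # up-facing side
    M=np.c_[x,np.cross(z,x),z]; return M,np.array([px,py,.004])+.03*x   # origin base centre; lower edge on floor
E
python3 - <<'E'
from fit import *
s=get_state(); print(np.round(s["qpos"],4).tolist(),np.round(s["ee_pos"],4),np.round(s["tool_rot"],3))
P=np.vstack([cloud(n,np.load(n+"0.npy")).reshape(-1,3) for n in("top","scene")])
for n,y0,y1,yc in (("T",.04,.112,.074),("S",-.05,.026,-.01),("M",-.262,-.19,-.225)):
    X=P[(P[:,1]>y0)&(P[:,1]<y1)&(P[:,0]>.42)&(P[:,0]<.68)&(P[:,2]>.035)&(P[:,2]<.13)]
    for H in(.168,.159,.150):
        r=least_squares(lambda v:prof_sdf((X-np.r_[0,0,0]-frame(*v)[1])@frame(*v)[0],H),[.63,yc,0,.3],loss="soft_l1",f_scale=.002)
        print(n,H,np.round(r.x,4),len(X),round(r.cost*1e4,2))
l=P[:256000]; l=l[(abs(l[:,2]-.026)<.004)]; 
for sl in((.25,.2),(.15,.1),(.03,-.0),(-.05,-.2),(-.27,-.3)):
    q=l[(l[:,1]<sl[0])&(l[:,1]>sl[1])&(l[:,0]>.53)&(l[:,0]<.76)]; print(sl,np.round(np.percentile(q[:,0],[5,20,80,95]),3))
E
```

```text
[0.0469, -0.0103, 1.939, -0.0011, 1.2102, -0.6397] [0.3608 0.0827 0.4165] [0.428 0.904 0.    0.001]
T 0.168 [ 0.63    0.0742 -0.005   0.2939] 4199 51.3
T 0.159 [ 0.6247  0.0742 -0.0051  0.3125] 4199 92.84
T 0.15 [ 0.6204  0.0742 -0.0047  0.3337] 4199 174.82
S 0.168 [ 0.6292 -0.0209 -0.2054  0.2754] 3510 70.7
S 0.159 [ 0.6269 -0.0203 -0.2014  0.2823] 3510 48.83
S 0.15 [ 0.6241 -0.0195 -0.1978  0.2924] 3510 48.12
M 0.168 [ 0.6141 -0.2254  0.0856  0.2798] 2844 41.29
M 0.159 [ 0.6116 -0.2253  0.0902  0.2883] 2844 41.05
M 0.15 [ 0.6058 -0.2254  0.0959  0.3097] 2844 74.96
(0.25, 0.2) [0.564 0.574 0.716 0.733]
(0.15, 0.1) [0.557 0.561 0.726 0.728]
(0.03, -0.0) [0.551 0.554 0.72  0.722]
(-0.05, -0.2) [0.54  0.544 0.711 0.714]
(-0.27, -0.3) [0.536 0.56  0.679 0.7  ]
```

play_rows(
  dp=[
    [0,0,0],
    [0,0,0],
    [0,0,0],
    [0,0,0],
    [0,0,0],
    [0,0,0],
  ],
  dr=[
    [-0.067,0.09,0.042],
    [-0.067,0.09,0.042],
    [-0.067,0.09,0.042],
    [-0.067,0.09,0.042],
    [-0.067,0.09,0.042],
    [0,0,0],
  ],
  gripper=[0.5,0.5,0.5,0.5,0.5,0.5],
)

```text
clock: 2.83
ee_pos: [0.3618, 0.0862, 0.4144]
tool_rot: [0.502, 0.819, 0.246, -0.132]
ft_force: [0.2, -0.3, 0.7]
opening: 0.0215
finger_force: 0.0
```

```bash
cat > kin.py <<'E'
from h import *
from scipy.optimize import least_squares
D=[([1.065,.492,1.559,0,1.092,-.106],[.243,.576,.303],[.199,.98,-.001,0]),([0.5957,0.2681,1.7814,0.0,1.0916,-0.5754],[0.3773,0.3354,0.3524],[.198,.98,0,0]),([0.0469,-0.0103,1.939,-0.0011,1.2102,-0.6397],[0.3608,0.0827,0.4165],[.428,.904,0,.001])]
Ro=lambda ax,t:R.from_rotvec(t*np.array(ax,float))
Y=[0,1,0];Z=[0,0,1]
def fk(q,p):  # p: a,h,L1,e,L2,d,w,L3
    A=Ro(Z,q[0]);B=A*Ro(Y,q[1]);C=B*Ro(Y,q[2]);E=C*Ro(Z,q[3]);F=E*Ro(Y,q[4]);G=F*Ro(Z,q[5])*Ro(Z,np.pi/2)
    x=A.apply([p[0],p[5],p[1]])+B.apply([0,0,p[2]])+C.apply([p[3],0,p[4]])+E.apply([p[8],p[6],0])+F.apply([p[9],0,p[7]])
    return x,G
E
python3 - <<'E'
from kin import *
s=get_state(); print(np.round(s["qpos"],4).tolist(),np.round(s["ee_pos"],4).tolist(),np.round(s["tool_rot"],4).tolist())
D.append((s["qpos"],s["ee_pos"],s["tool_rot"]))
for q,x,r in D: print((fk(q,np.zeros(10))[1].inv()*R.from_quat(r)).as_rotvec().round(3))
r=least_squares(lambda p:np.concatenate([fk(q,p)[0]-x for q,x,_ in D]+[1e-3*(p-[0,.3,.4,0,.4,0.03,.03,.2,0,0])]),[0,.3,.4,0,.4,.03,.03,.2,0,0]); print(r.x.round(3))
for q,x,_ in D: print((fk(q,r.x)[0]-x).round(4))
E
```

```text
[-0.2182, -0.0047, 2.0179, 0.584, 1.2827, -0.9037] [0.3618, 0.0862, 0.4144] [0.5019, 0.8187, 0.2457, -0.1319]
[ 0.001 -0.001  0.001]
[ 0.     0.    -0.001]
[0.001 0.001 0.001]
[-0.  0. -0.]
[-0.062  0.22   0.587  0.044  0.41   0.049  0.017  0.206  0.    -0.063]
[ 0.0004 -0.0002  0.    ]
[-0.0001  0.0001 -0.    ]
[-0.      0.0002  0.    ]
[-0.  0.  0.]
```

play_rows(
  dp=[
    [0,0,0],
    [0,0,0],
    [0,0,0],
    [0,0,0],
    [0,0,0],
    [0,0,0],
    [0,0,0],
    [0,0,0],
  ],
  dr=[
    [-0.067,0.09,0.042],
    [-0.067,0.09,0.042],
    [-0.067,0.09,0.042],
    [-0.067,0.09,0.042],
    [-0.067,0.09,0.042],
    [-0.067,0.09,0.042],
    [-0.067,0.09,0.042],
    [0,0,0],
  ],
  gripper=[0.5,0.5,0.5,0.5,0.5,0.5,0.5,0.5],
)

```text
clock: 3.5
ee_pos: [0.3613, 0.087, 0.4137]
tool_rot: [0.53, 0.581, 0.543, -0.293]
ft_force: [0.9, -0.2, -0.4]
opening: 0.0213
finger_force: 0.0
```

```bash
cat >> kin.py <<'E'
import json,os
def log():
    s=get_state(); L=json.load(open("log.json")) if os.path.exists("log.json") else [[list(map(float,a)) for a in d] for d in D]
    L.append([list(map(float,s[k])) for k in("qpos","ee_pos","tool_rot")]); json.dump(L,open("log.json","w")); return s
def model():
    L=json.load(open("log.json")); p0=np.array([0,.25,.5,0.04,.4,0.03,.03,.2,0,0])
    r=least_squares(lambda p:np.concatenate([fk(q,p)[0]-x for q,x,_ in L]+[3e-4*(p-p0)]),p0); 
    return r.x, max(np.linalg.norm(fk(q,r.x)[0]-x) for q,x,_ in L)
LO=np.array([-3.1,-.84,.05,-1.13,.06,-2.69]);HI=np.array([3.1,2.19,2.79,4.28,2.93,2.69])
def ik(x,G,q0,p):
    return least_squares(lambda q:np.r_[(fk(q,p)[0]-x)*5,(G.inv()*fk(q,p)[1]).as_rotvec()],np.clip(q0,LO+.01,HI-.01),bounds=(LO,HI))
E
python3 - <<'E'
from kin import *
json.dump([[list(map(float,a)) for a in d] for d in D]+[[[-0.2182, -0.0047, 2.0179, 0.584, 1.2827, -0.9037],[0.3618, 0.0862, 0.4144],[0.5019, 0.8187, 0.2457, -0.1319]]],open("log.json","w"))
s=log(); print(np.round(s["qpos"],4).tolist(),np.round(s["ee_pos"],4).tolist())
p,e=model(); print(p.round(3),e)
def tool(pitch,psi,sg=1):  # z fwd/down, y horizontal
    z=np.array([np.cos(pitch)*np.cos(psi),np.cos(pitch)*np.sin(psi),-np.sin(pitch)]); y=sg*np.array([-np.sin(psi),np.cos(psi),0]); return R.from_matrix(np.c_[np.cross(y,z),y,z])
for pit in(.3,.5,.7,1.0):
  for nm,tip,psi in(("T",[.52,.074,.045],0),("M",[.5,-.235,.045],.09),("Mup",[.6,-.225,.12],.09)):
    for sg in(1,-1):
      for q4 in(0,1.6,3.1):
        G=tool(pit,psi,sg); r=ik(np.array(tip)-G.as_matrix()[:,2]*.073,G,[tip[1]*2,0,2.2,q4,1.3,-sg*1.5 if q4<2 else sg*1.5],p)
        if r.cost<1e-4: print(pit,nm,sg,r.x.round(2),"wrist z",round((np.array(tip)-G.as_matrix()[:,2]*.28)[2],3))
E
```

```text
[-0.4625, 0.111, 2.2522, 1.2489, 1.5494, -1.1512] [0.3613, 0.087, 0.4137]
[-0.     0.197  0.587  0.044  0.411  0.066  0.     0.182  0.    -0.   ] 0.00042586012396024015
0.3 T 1 [0.03 1.13 2.56 3.17 1.82 1.59] wrist z 0.128
0.3 T -1 [ 0.03  1.13  2.56  3.17  1.82 -1.55] wrist z 0.128
0.3 T -1 [ 0.03  1.13  2.56  3.17  1.82 -1.55] wrist z 0.128
0.3 M 1 [-0.97  1.01  2.37  2.13  1.39  1.36] wrist z 0.128
0.3 M -1 [-0.97  1.01  2.37  2.13  1.39 -1.78] wrist z 0.128
0.3 M -1 [-0.97  1.01  2.37  2.13  1.39 -1.78] wrist z 0.128
0.3 M -1 [-0.97  1.01  2.37  2.13  1.39 -1.78] wrist z 0.128
0.3 Mup 1 [-0.76  0.79  2.22  2.26  1.19  1.68] wrist z 0.203
0.3 Mup -1 [-0.76  0.79  2.22  2.26  1.19 -1.46] wrist z 0.203
0.3 Mup -1 [-0.76  0.79  2.22  2.26  1.19 -1.46] wrist z 0.203
0.3 Mup -1 [-0.76  0.79  2.22  2.26  1.19 -1.46] wrist z 0.203
0.5 T 1 [0.03 0.94 2.54 3.17 1.41 1.58] wrist z 0.179
0.5 T -1 [ 0.03  0.94  2.54  3.17  1.41 -1.56] wrist z 0.179
0.5 T -1 [ 0.03  0.94  2.54  3.17  1.41 -1.56] wrist z 0.179
0.5 M 1 [-0.92  0.87  2.36  2.17  1.12  1.49] wrist z 0.179
0.5 M -1 [-0.92  0.87  2.
[... 978 characters left out ...]
  1.99  0.62 -1.06] wrist z 0.3
0.7 Mup -1 [-0.68  0.61  2.1   1.99  0.62 -1.06] wrist z 0.3
1.0 T 1 [0.02 0.63 2.31 3.17 0.37 1.56] wrist z 0.281
1.0 T -1 [ 0.02  0.63  2.31  3.17  0.37 -1.58] wrist z 0.281
1.0 T -1 [ 0.02  0.63  2.31  3.17  0.37 -1.58] wrist z 0.281
1.0 M 1 [-0.75  0.65  2.19  1.8   0.43  2.13] wrist z 0.281
1.0 M -1 [-0.75  0.65  2.19  1.8   0.43 -1.01] wrist z 0.281
1.0 M -1 [-0.75  0.65  2.19  1.8   0.43 -1.01] wrist z 0.281
1.0 M -1 [-0.75  0.65  2.19  1.8   0.43 -1.01] wrist z 0.281
1.0 Mup -1 [-0.6   0.56  1.96  1.16  0.39 -0.16] wrist z 0.356
1.0 Mup -1 [-0.6   0.56  1.96  1.16  0.39 -0.16] wrist z 0.356
1.0 Mup -1 [-0.6   0.56  1.96  1.16  0.39 -0.16] wrist z 0.356
```

```bash
cat > plan.py <<'E'
from kin import *
def tool(pitch,psi,sg=-1):
    z=np.array([np.cos(pitch)*np.cos(psi),np.cos(pitch)*np.sin(psi),-np.sin(pitch)]); y=sg*np.array([-np.sin(psi),np.cos(psi),0]); return R.from_matrix(np.c_[np.cross(y,z),y,z])
def poly(H,th,n=400):
    b=H-.07; v=np.array([[0,-.03],[b,-.03],[b+.018,-.013],[H-.03,-.013],[H-.03,-.018],[H,-.018]])  # underside profile s,perp
    pts=np.vstack([np.linspace(v[i],v[i+1],60) for i in range(5)]); s,w=pts[:,0],pts[:,1]+.03
    return np.c_[-np.cos(th)*s+np.sin(th)*w, np.sin(th)*s+np.cos(th)*w+.004]  # rel. pivot (horizontal toward +x', z)
def tcp2d(H,th,phi,L=.072,ht=.011,sn=None):
    # finger upper line through corner T, direction back-up (-cos phi, sin phi); rect thick 2ht; raise until touching
    B=poly(H,th); sn=sn or H-.042; w=.017
    X=-np.cos(th)*sn+np.sin(th)*w - .004*(th>.8)
    d=np.array([np.cos(phi),-np.sin(phi)])
    m=(B[:,0]<=X)&(B[:,0]>X-.073*np.cos(phi)); zl=(B[m,1]+(B[m,0]-X)*np.tan(phi)).min()  # finger line below all points: z_T + (X-x)tan <= zB
    T=np.array([X,zl]); up=np.array([np.sin(phi),np.cos(phi)])
    return T-up*ht-d*L, T
E
python3 - <<'E'
from plan import *
p,e=model(); s=get_state(); q=np.array(s["qpos"])
for nm,H,px,py,psi in(("T",.168,.63,.0742,-.005),("M",.159,.6116,-.2253,.09),("S",.150,.6241,-.0195,-.198)):
  for phi in(.35,.5):
    G=tool(phi,psi); qq=[py*2,.9,2.5,3.1 if nm!="M" else 2.2,1.4,-1.55]
    t0,T=tcp2d(H,.29,phi)
    for lab,th,back,dn in(("pre",.29,.07,.02),("in",.29,0,.004),("c",.29,0,0),("",.5,0,0),("",.7,0,0),("",.9,0,0),("",1.1,0,0),("",1.3,0,0),("",1.5,0,0)):
        t,T=tcp2d(H,th,phi); x=np.array([px+(t[0]-back)*np.cos(psi),py+(t[0]-back)*np.sin(psi),t[1]-dn]); r=ik(x,G,qq,p); qq=r.x
        print(nm,phi,lab,th,x.round(3),"T z",T[1].round(3),r.x.round(2),"%.0e"%r.cost)
G=tool(.5,0); d=(R.from_quat(s["tool_rot"]).inv()*G).as_rotvec(); print("to tool",d,np.linalg.norm(d), "tool frame rows", R.from_quat(s["tool_rot"]).as_matrix().round(3).tolist())
q0=q
for f in np.linspace(0,1,6):
    Gi=R.from_quat(s["tool_rot"])*R.from_rotvec(d*f); r=ik(np.array([.36,.087-.013*f,.414-.05*f]),Gi,q0,p);q0=r.x;print(f,q0.round(2),"%.0e"%r.cost)
E
```

```text
T 0.35 pre 0.29 [0.373 0.075 0.043] T z 0.048 [ 0.05  1.44  2.75  3.21  2.26 -1.51] 2e-29
T 0.35 in 0.29 [0.443 0.075 0.059] T z 0.048 [ 0.04  1.14  2.58  3.18  1.79 -1.55] 5e-19
T 0.35 c 0.29 [0.443 0.075 0.063] T z 0.048 [ 0.04  1.12  2.58  3.18  1.78 -1.55] 1e-26
T 0.35  0.5 [0.456 0.075 0.09 ] T z 0.076 [ 0.04  1.01  2.56  3.18  1.65 -1.55] 2e-22
T 0.35  0.7 [0.473 0.075 0.112] T z 0.098 [ 0.03  0.91  2.52  3.18  1.51 -1.56] 3e-23
T 0.35  0.9 [0.49  0.075 0.131] T z 0.117 [ 0.03  0.83  2.48  3.18  1.4  -1.56] 2e-24
T 0.35  1.1 [0.513 0.075 0.145] T z 0.13 [ 0.03  0.78  2.43  3.18  1.28 -1.57] 3e-25
T 0.35  1.3 [0.537 0.075 0.095] T z 0.081 [ 0.03  0.9   2.36  3.17  1.34 -1.57] 1e-25
T 0.35  1.5 [0.563 0.075 0.017] T z 0.003 [ 0.02  1.08  2.26  3.17  1.42 -1.56] 3e-22
T 0.5 pre 0.29 [0.376 0.075 0.046] T z 0.041 [ 0.05  1.28  2.74  3.19  1.95 -1.53] 1e-26
T 0.5 in 0.29 [0.446 0.075 0.062] T z 0.041 [ 0.04  1.02  2.56  3.18  1.5  -1.55] 6e-20
T 0.5 c 0.29 [0.446 0.075 0.066] T z 0.041 [ 0.04  1.01  2.56  3.18  1.49 -1.55] 8e-27
T 0.5  0.5 [0.459 0.075 0.098] T z 0.074 [ 0.03  0.88 
[... 3388 characters left out ...]
2  0.001 0.138] T z 0.113 [-0.09  0.72  2.39  3.25  1.04 -1.58] 5e-27
S 0.5  1.3 [ 0.541 -0.003  0.089] T z 0.064 [-0.1   0.85  2.34  3.24  1.11 -1.57] 4e-25
S 0.5  1.5 [ 0.562 -0.007  0.026] T z 0.001 [-0.1   0.99  2.27  3.23  1.19 -1.56] 7e-24
to tool [-1.20705375 -0.43290175  0.76985358] 1.495679510945176 tool frame rows [[-0.266, 0.935, 0.235], [0.297, -0.153, 0.943], [0.917, 0.32, -0.237]]
0.0 [-0.46  0.11  2.25  1.25  1.55 -1.15] 1e-19
0.2 [-0.49  0.05  2.35  1.41  1.37 -1.06] 2e-24
0.4 [-0.46 -0.01  2.43  1.61  1.15 -0.98] 2e-20
0.6000000000000001 [-0.35 -0.06  2.48  1.86  0.87 -0.92] 9e-30
0.8 [-0.17 -0.09  2.5   2.28  0.55 -1.02] 2e-31
1.0 [ 0.04 -0.08  2.47  3.26  0.32 -1.66] 1e-18
```

play_rows(
  dp=[
    [-3.2,-1.1,0.8],
    [-3.2,-1.1,0.8],
    [-3.2,-1.1,0.8],
    [-3.2,-1.1,0.8],
    [-3.2,-1.1,0.8],
    [0,0,0],
  ],
  dr=[
    [0,0,0],
    [0,0,0],
    [0,0,0],
    [0,0,0],
    [0,0,0],
    [0,0,0],
  ],
  gripper=[0.5,0.5,0.5,0.5,0.5,0.5],
)

```text
clock: 4.0
ee_pos: [0.3636, 0.0846, 0.2354]
tool_rot: [0.53, 0.583, 0.54, -0.296]
ft_force: [-0.3, -0.0, 0.5]
opening: 0.0213
finger_force: 0.0
```

```bash
cat > go.py <<'E'
from plan import *
def path(G,xt,n=8):
    p,e=model(); s=get_state(); q0=np.array(s["qpos"]); G0=R.from_quat(s["tool_rot"]); d=(G0.inv()*G).as_rotvec(); x0=np.array(s["ee_pos"])
    print("q",q0.round(2),"x",x0.round(4),"rotvec",d.round(3),"shift tool cm",(G0.inv().apply(xt-x0)*100).round(2))
    for f in np.linspace(0,1,n+1)[1:]:
        r=ik(x0+(xt-x0)*f,G0*R.from_rotvec(d*f),q0,p);q0=r.x;print(round(f,2),q0.round(2),"%.0e"%r.cost)
E
python3 - <<'E'
from go import *
s=log(); path(tool(.5,0),np.array(s["ee_pos"]))
print(R.from_quat(s["tool_rot"]).as_matrix().round(2).tolist())
E
```

```text
q [-0.46  0.56  2.44  1.31  1.36 -1.77] x [0.3636 0.0846 0.2354] rotvec [-1.214 -0.427  0.771] shift tool cm [0. 0. 0.]
0.12 [-0.48  0.56  2.51  1.48  1.33 -1.78] 2e-26
0.25 [-0.47  0.56  2.58  1.67  1.31 -1.79] 8e-25
0.38 [-0.45  0.56  2.65  1.87  1.3  -1.8 ] 6e-23
0.5 [-0.39  0.55  2.7   2.11  1.31 -1.79] 1e-21
0.62 [-0.3   0.54  2.74  2.36  1.31 -1.75] 9e-23
0.75 [-0.18  0.51  2.75  2.64  1.27 -1.67] 6e-21
0.88 [-0.05  0.46  2.73  2.93  1.16 -1.6 ] 2e-31
1.0 [ 0.09  0.41  2.68  3.24  1.02 -1.58] 2e-27
[[-0.26, 0.94, 0.23], [0.3, -0.15, 0.94], [0.92, 0.32, -0.24]]
```

play_rows(
  dp=[
    [-0.8,2.8,0.7],
    [0,0,0],
    [0,0,0],
    [0,0,0],
    [0,0,0],
    [0,0,0],
    [0,0,0],
  ],
  dr=[
    [0,0,0],
    [-0.093,-0.033,0.059],
    [-0.093,-0.033,0.059],
    [-0.093,-0.033,0.059],
    [-0.093,-0.033,0.059],
    [-0.093,-0.033,0.059],
    [-0.093,-0.033,0.059],
  ],
  gripper=[0.5,0.5,0.5,0.5,0.5,0.5,0.5],
)

```text
clock: 4.58
ee_pos: [0.3934, 0.0851, 0.2436]
tool_rot: [0.731, 0.335, 0.571, -0.166]
ft_force: [0.0, 1.0, -0.1]
opening: 0.0211
finger_force: 0.0
```

play_rows(
  dp=[
    [0,0,0],
    [0,0,0],
    [0,0,0],
    [0,0,0],
    [0,0,0],
    [0,0,0],
    [0,0,0],
    [0,0,0],
  ],
  dr=[
    [-0.093,-0.033,0.059],
    [-0.093,-0.033,0.059],
    [-0.093,-0.033,0.059],
    [-0.093,-0.033,0.059],
    [-0.093,-0.033,0.059],
    [-0.093,-0.033,0.059],
    [-0.093,-0.033,0.059],
    [0,0,0],
  ],
  gripper=[0.5,0.5,0.5,0.5,0.5,0.5,0.5,0.5],
)

```text
clock: 5.25
ee_pos: [0.394, 0.0867, 0.2451]
tool_rot: [0.855, 0.0, 0.519, -0.002]
ft_force: [-0.1, -0.1, -0.0]
opening: 0.0216
finger_force: 0.0
```

```bash
python3 - <<'E'
from go import *
s=log(); print(model()[1]); path(tool(.5,0),np.array([.372,.075,.045]))
print(R.from_quat(s["tool_rot"]).as_matrix().round(2).tolist())
p,d=viewer.snapshot("wrist"); cv2.imwrite("pics/w1.png",p)
E
```

```text
0.00043938159144182306
q [ 0.09  0.38  2.61  3.23  0.94 -1.58] x [0.394  0.0867 0.2451] rotvec [-0.003 -0.022 -0.002] shift tool cm [-18.77   1.22   7.25]
0.12 [ 0.08  0.48  2.64  3.22  1.08 -1.57] 4e-20
0.25 [ 0.08  0.6   2.68  3.21  1.22 -1.56] 1e-19
0.38 [ 0.07  0.72  2.71  3.2   1.37 -1.55] 4e-19
0.5 [ 0.07  0.85  2.73  3.2   1.52 -1.54] 7e-19
0.62 [ 0.06  0.98  2.75  3.19  1.66 -1.54] 1e-18
0.75 [ 0.05  1.1   2.76  3.19  1.79 -1.53] 1e-18
0.88 [ 0.05  1.21  2.76  3.19  1.9  -1.53] 5e-19
1.0 [ 0.04  1.31  2.75  3.18  1.98 -1.53] 9e-20
[[0.46, 0.0, 0.89], [-0.0, -1.0, 0.0], [0.89, -0.0, -0.46]]
```

View pics/w1.png

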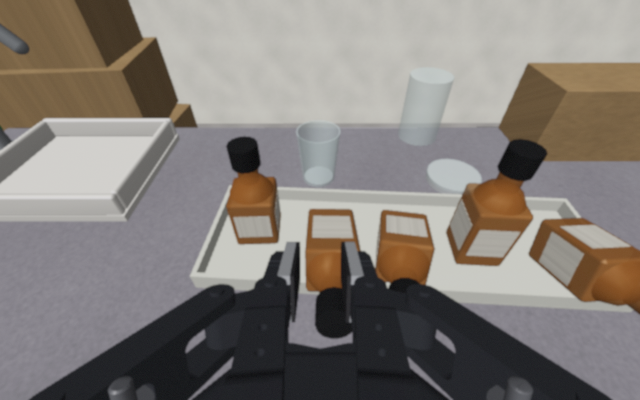

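Wrist view: the fork points over the tall fallen bottle (cap at 333,312), with the short fallen one to its right (400,250). Next I'll check the gripper's own width from depth, for clearance to that neighbour.

```bash
python3 - <<'E'
from go import *
s=get_state(); p,d=viewer.snapshot("wrist"); W=cloud("wrist",d)
T=R.from_quat(s["tool_rot"]).inv().apply((W[d>0]-s["ee_pos"]).reshape(-1,3))
for z in np.arange(-.04,.09,.01):
    m=(T[:,2]>z)&(T[:,2]<z+.01)&(np.hypot(T[:,0],T[:,1])<.13)&(p[d>0].max(-1)<110)
    if m.sum()>5: print(round(z,2),m.sum(),"x",np.percentile(T[m,0],[2,98]).round(3),"y",np.percentile(T[m,1],[2,98]).round(3))
E
```

```text
-0.03 3329 x [0.011 0.019] y [-0.058  0.059]
-0.02 12366 x [0.003 0.016] y [-0.06   0.061]
-0.01 11001 x [-0.008  0.016] y [-0.055  0.056]
0.0 5866 x [-0.013  0.016] y [-0.05   0.051]
0.01 6794 x [-0.012  0.011] y [-0.044  0.046]
0.02 2302 x [-0.008  0.012] y [-0.04   0.041]
0.03 782 x [-0.012  0.011] y [-0.021  0.026]
0.04 521 x [-0.01  0.01] y [-0.023  0.024]
0.05 463 x [-0.011  0.01 ] y [-0.023  0.024]
0.06 210 x [-0.01  0.01] y [-0.022  0.023]
0.07 12 x [-0.003  0.007] y [0.011 0.011]
```

play_rows(
  dp=[
    [-2.85,0.2,1.3],
    [-2.85,0.2,1.3],
    [-2.85,0.2,1.3],
    [-2.85,0.2,1.3],
    [-2.85,0.2,1.3],
    [-2.85,0.2,1.3],
    [0,0,0],
  ],
  dr=[
    [0,0,0],
    [0,0,0],
    [0,0,0],
    [0,0,0],
    [0,0,0],
    [0,0,0],
    [0,0,0],
  ],
  gripper=[0.5,0.5,0.5,0.5,0.5,0.5,0.5],
)

```text
clock: 5.93
ee_pos: [0.3834, 0.0729, 0.064]
tool_rot: [0.861, 0.001, 0.509, -0.002]
ft_force: [0.0, -0.9, -0.1]
opening: 0.0214
finger_force: 0.0
```

```bash
cat > seq.py <<'E'
from plan import *
import sys
def run(H,px,py,psi,ths=(.29,.4,.5,.6,.7,.8,.9,1.0,1.1,1.25,1.4,1.5),phi=None):
    s=get_state(); G=R.from_quat(s["tool_rot"]); M=G.as_matrix(); phi=np.arcsin(-M[2,2]); print("phi",phi,"heading",np.arctan2(M[1,2],M[0,2]),"x",np.round(s["ee_pos"],4),"f",np.round(s["ft_force"],1))
    c=np.array(s["ee_pos"]); seq=[]
    def w(t,dz=0): return np.array([px+t[0]*np.cos(psi),py+t[0]*np.sin(psi),t[1]+dz])
    t,_=tcp2d(H,ths[0],phi,.071); seq.append(("in -8mm",w(t,-.008))); tl=None
    for th in ths:
        t,T=tcp2d(H,th,phi,.071)
        if th<=1.1: tl=(th,t)
        else:
            B=lambda a:np.array([-np.cos(a)*(H-.042)+np.sin(a)*.017,np.sin(a)*(H-.042)+np.cos(a)*.017])
            t=tl[1]+B(th)-B(tl[0])
        seq.append((th,w(t)))
    for n,x in seq: print(n,x.round(3),"tool cm",(G.inv().apply(x-c)*100).round(2)); c=x
E
python3 -c "
from seq import *
run(.168,.63,.0742,-.005)"
```

```text
phi 0.5038120262770563 heading 0.005913044040881492 x [0.3834 0.0729 0.064 ] f [ 0.  -0.9 -0.1]
in -8mm [0.447 0.075 0.057] tool cm [ 2.46 -0.2   5.87]
0.29 [0.447 0.075 0.065] tool cm [ 0.7  -0.   -0.39]
0.4 [0.453 0.075 0.083] tool cm [ 1.84  0.   -0.28]
0.5 [0.46  0.075 0.098] tool cm [ 1.68  0.   -0.13]
0.6 [0.468 0.075 0.109] tool cm [1.38 0.   0.15]
0.7 [0.477 0.075 0.12 ] tool cm [1.35 0.01 0.28]
0.8 [0.487 0.075 0.129] tool cm [1.31 0.01 0.4 ]
0.9 [0.494 0.075 0.14 ] tool cm [1.26 0.   0.06]
1.0 [0.505 0.075 0.148] tool cm [1.19 0.01 0.63]
1.1 [0.517 0.075 0.154] tool cm [1.12 0.01 0.73]
1.25 [0.535 0.075 0.159] tool cm [1.32 0.02 1.37]
1.4 [0.554 0.075 0.161] tool cm [1.1  0.02 1.56]
1.5 [0.567 0.075 0.161] tool cm [0.6  0.01 1.12]
```

play_rows(
  dp=[
    [0.62,-0.05,1.47],
    [0.62,-0.05,1.47],
    [0.62,-0.05,1.47],
    [0.6,-0.05,1.46],
    [0.35,0,-0.2],
    [0.35,0,-0.2],
    [0.5,0,-0.1],
    [0.5,0,-0.1],
  ],
  dr=[
    [0,0,0],
    [0,0,0],
    [0,0,0],
    [0,0,0],
    [0,0,0],
    [0,0,0],
    [0,0,0],
    [0,0,0],
  ],
  gripper=[0.5,0.5,0.5,0.5,0.5,0.5,0.5,0.5],
)

```text
clock: 6.6
ee_pos: [0.4499, 0.0752, 0.0874]
tool_rot: [0.857, 0.003, 0.515, 0.001]
ft_force: [1.8, 0.7, -1.1]
opening: 0.0213
finger_force: 0.7
```

```bash
python3 - <<'E'
from h import *
s=get_state();print(np.round(s["ft_force"],2),np.round(s["ee_pos"],4))
p,d=viewer.snapshot("scene"); cv2.imwrite("pics/s2.png",cv2.resize(p[110:350,230:530],None,fx=2.5,fy=2.5))
E
```

```text
[ 1.85  0.69 -1.09] [0.4499 0.0752 0.0874]
```

View pics/s2.png

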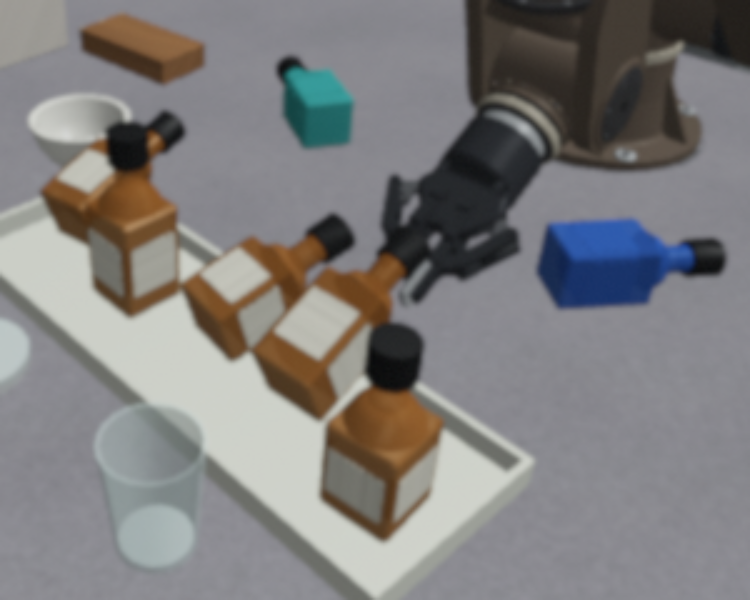

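play_rows(
  dp=[
    [0.8,0,-0.1],
    [0.8,0,-0.1],
    [0.8,0,-0.05],
    [0.7,0,0.05],
    [0.7,0,0.1],
    [0.7,0,0.15],
    [0.65,0,0.15],
    [0.65,0,0.2],
  ],
  dr=[
    [0,0,0],
    [0,0,0],
    [0,0,0],
    [0,0,0],
    [0,0,0],
    [0,0,0],
    [0,0,0],
    [0,0,0],
  ],
  gripper=[0.5,0.5,0.5,0.5,0.5,0.5,0.5,0.5],
)

```text
clock: 7.32
ee_pos: [0.4808, 0.0756, 0.1355]
tool_rot: [0.857, 0.003, 0.515, 0.001]
ft_force: [1.0, 0.1, -1.5]
opening: 0.0212
finger_force: 0.7
```

```bash
python3 - <<'E'
from h import *
p,d=viewer.snapshot("scene"); cv2.imwrite("pics/s3.png",cv2.resize(p[110:350,230:530],None,fx=2,fy=2))
E
```

```text
(no output)
```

View pics/s3.png

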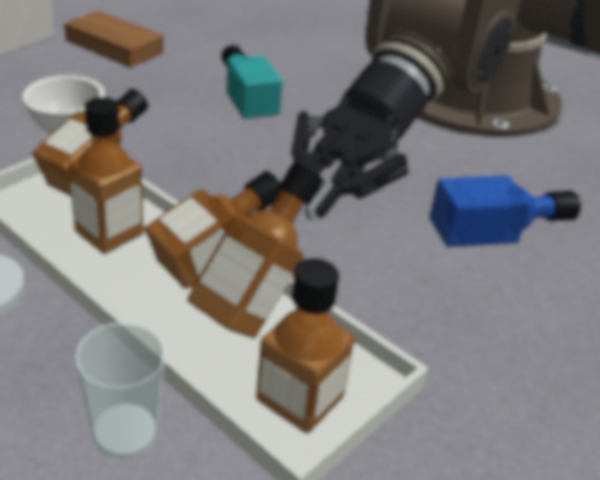

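play_rows(
  dp=[
    [0.6,0,0.2],
    [0.6,0,0.2],
    [0.6,0,0.3],
    [0.5,0,0.3],
    [0.4,0,0.3],
    [0.4,0,0.3],
    [0.4,0,0.4],
    [0.4,0,0.4],
  ],
  dr=[
    [0,0,0],
    [0,0,0],
    [0,0,0],
    [0,0,0],
    [0,0,0],
    [0,0,0],
    [0,0,0],
    [0,0,0],
  ],
  gripper=[0.5,0.5,0.5,0.5,0.5,0.5,0.5,0.5],
)

```text
clock: 8.03
ee_pos: [0.5211, 0.0758, 0.1584]
tool_rot: [0.857, 0.003, 0.515, 0.001]
ft_force: [-0.1, 0.2, 0.3]
opening: 0.0217
finger_force: 0.0
```

play_rows(
  dp=[
    [0.3,0,0.35],
    [0.3,0,0.35],
    [0.3,0,0.4],
    [0.3,0,0.4],
    [0.3,0,0.4],
    [0.25,0,0.4],
    [0.25,0,0.4],
    [0.2,0,0.4],
  ],
  dr=[
    [0,0,0],
    [0,0,0],
    [0,0,0],
    [0,0,0],
    [0,0,0],
    [0,0,0],
    [0,0,0],
    [0,0,0],
  ],
  gripper=[0.5,0.5,0.5,0.5,0.5,0.5,0.5,0.5],
)

```text
clock: 8.7
ee_pos: [0.5588, 0.0759, 0.1632]
tool_rot: [0.857, 0.003, 0.515, 0.001]
ft_force: [-0.0, 0.3, 0.4]
opening: 0.0211
finger_force: 0.0
```

```bash
python3 - <<'E'
from h import *
p,d=viewer.snapshot("scene"); cv2.imwrite("pics/s4.png",cv2.resize(p[110:350,230:530],None,fx=2,fy=2))
E
```

```text
(no output)
```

View pics/s4.png

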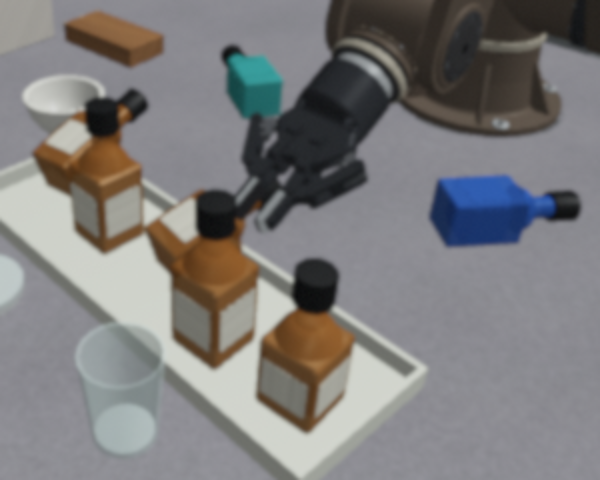

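Upright: the tall bottle now stands at (213,280) in the crop. I'll retreat and turn for the short one.

play_rows(
  dp=[
    [-1.9,0,-3.6],
    [-1.9,0,-3.6],
    [-1.9,0,-3.6],
    [-1.9,0,-3.6],
    [0,2,0],
    [0,2,0],
    [0,0,0],
  ],
  dr=[
    [0,0,0],
    [0,0,0],
    [0,0,0],
    [0,0,0],
    [-0.088,0,0.048],
    [-0.088,0,0.048],
    [0,0,0],
  ],
  gripper=[0.5,0.5,0.5,0.5,0.5,0.5,0.5],
)

```text
clock: 9.33
ee_pos: [0.3933, 0.0343, 0.1635]
tool_rot: [0.853, -0.086, 0.512, 0.054]
ft_force: [-0.1, -0.7, 0.5]
opening: 0.0213
finger_force: 0.0
```

```bash
cat > refit.py <<'E'
from fit import *
def refit(H,v0,y0,y1):
    P=np.vstack([cloud(n,viewer.snapshot(n)[1]).reshape(-1,3) for n in("top","scene")])
    X=P[(P[:,1]>y0)&(P[:,1]<y1)&(P[:,0]>.42)&(P[:,0]<.68)&(P[:,2]>.035)&(P[:,2]<.1)]
    f=lambda v:prof_sdf((X-frame(*v)[1])@frame(*v)[0],H); X=X[f(v0)<.012]
    r=least_squares(f,v0,loss="soft_l1",f_scale=.002); print(r.x.round(4),len(X),r.cost/len(X)*1e4); return r.x
E
python3 - <<'E'
from go import *
from refit import refit
log(); v=refit(.150,[.624,-.0195,-.198,.292],-.05,.026)
t,_=tcp2d(.15,.29,.49,.071); b=t[0]-.065
path(tool(.5,v[2]),np.array([v[0]+b*np.cos(v[2]),v[1]+b*np.sin(v[2]),.056]),4)
E
```

```text
[ 0.6242 -0.0196 -0.199   0.2931] 2830 0.014359228984407455
q [ 0.01  0.74  2.69  3.32  1.37 -1.52] x [0.394  0.0359 0.1637] rotvec [-0.002 -0.013  0.004] shift tool cm [-9.28  0.86  5.5 ]
0.25 [-0.    0.86  2.7   3.31  1.5  -1.49] 1e-20
0.5 [-0.01  0.97  2.71  3.3   1.61 -1.48] 5e-21
0.75 [-0.02  1.08  2.7   3.3   1.7  -1.47] 7e-22
1.0 [-0.03  1.17  2.69  3.29  1.78 -1.46] 4e-23
```

play_rows(
  dp=[
    [-2.3,0.2,1.4],
    [-2.3,0.2,1.4],
    [-2.3,0.2,1.4],
    [-2.3,0.2,1.3],
    [0,0,0],
  ],
  dr=[
    [0,0,0],
    [0,0,0],
    [0,0,0],
    [0,0,0],
    [0,0,0],
  ],
  gripper=[0.5,0.5,0.5,0.5,0.5],
)

```text
clock: 9.85
ee_pos: [0.3973, 0.0266, 0.0506]
tool_rot: [0.855, -0.083, 0.51, 0.051]
ft_force: [-0.5, -0.7, 0.5]
opening: 0.0212
finger_force: 0.0
```

```bash
python3 -c "
from seq import *
run(.150,.6242,-.0196,-.199)"
```

```text
phi 0.49538875155464146 heading -0.19704533665771173 x [0.3973 0.0266 0.0506] f [-0.5 -0.7  0.5]
in -8mm [0.461 0.013 0.052] tool cm [3.22 0.07 5.68]
0.29 [0.461 0.013 0.06 ] tool cm [ 0.7   0.   -0.38]
0.4 [0.467 0.012 0.076] tool cm [ 1.65  0.01 -0.24]
0.5 [0.473 0.011 0.089] tool cm [ 1.49  0.01 -0.1 ]
0.6 [0.48  0.01  0.099] tool cm [1.19 0.01 0.16]
0.7 [0.488 0.008 0.108] tool cm [1.17 0.01 0.27]
0.8 [0.496 0.006 0.116] tool cm [1.13 0.01 0.37]
0.9 [0.501 0.005 0.126] tool cm [1.08 0.   0.01]
1.0 [0.511 0.003 0.132] tool cm [1.02 0.01 0.56]
1.1 [0.521 0.001 0.137] tool cm [0.96 0.01 0.64]
1.25 [ 0.536 -0.002  0.141] tool cm [1.1  0.01 1.22]
1.4 [ 0.552 -0.005  0.143] tool cm [0.9  0.01 1.37]
1.5 [ 0.563 -0.007  0.142] tool cm [0.49 0.   0.98]
```

play_rows(
  dp=[
    [0.8,0,1.4],
    [0.8,0,1.4],
    [0.8,0,1.4],
    [0.8,0,1.4],
    [0.35,0,-0.2],
    [0.35,0,-0.2],
    [0.6,0,-0.1],
    [0.6,0,-0.1],
  ],
  dr=[
    [0,0,0],
    [0,0,0],
    [0,0,0],
    [0,0,0],
    [0,0,0],
    [0,0,0],
    [0,0,0],
    [0,0,0],
  ],
  gripper=[0.5,0.5,0.5,0.5,0.5,0.5,0.5,0.5],
)

```text
clock: 10.52
ee_pos: [0.4636, 0.0134, 0.0794]
tool_rot: [0.853, -0.083, 0.513, 0.052]
ft_force: [0.2, -0.2, -1.2]
opening: 0.0214
finger_force: 0.6
```

play_rows(
  dp=[
    [0.65,0,-0.1],
    [0.65,0,-0.05],
    [0.65,0,0],
    [0.6,0,0.1],
    [0.6,0,0.1],
    [0.6,0,0.15],
    [0.6,0,0.15],
    [0.55,0,0.15],
  ],
  dr=[
    [0,0,0],
    [0,0,0],
    [0,0,0],
    [0,0,0],
    [0,0,0],
    [0,0,0],
    [0,0,0],
    [0,0,0],
  ],
  gripper=[0.5,0.5,0.5,0.5,0.5,0.5,0.5,0.5],
)

```text
clock: 11.18
ee_pos: [0.4907, 0.008, 0.12]
tool_rot: [0.853, -0.083, 0.513, 0.052]
ft_force: [0.2, -0.1, -1.6]
opening: 0.0211
finger_force: 0.5
```

play_rows(
  dp=[
    [0.55,0,0.2],
    [0.55,0,0.1],
    [0.5,0,0.1],
    [0.5,0,0.2],
    [0.45,0,0.3],
    [0.4,0,0.3],
    [0.4,0,0.3],
    [0.35,0,0.3],
  ],
  dr=[
    [0,0,0],
    [0,0,0],
    [0,0,0],
    [0,0,0],
    [0,0,0],
    [0,0,0],
    [0,0,0],
    [0,0,0],
  ],
  gripper=[0.5,0.5,0.5,0.5,0.5,0.5,0.5,0.5],
)

```text
clock: 11.85
ee_pos: [0.5241, 0.0012, 0.1438]
tool_rot: [0.853, -0.084, 0.513, 0.052]
ft_force: [-0.2, -0.1, -0.1]
opening: 0.0213
finger_force: 0.0
```

```bash
python3 - <<'E'
from h import *
p,d=viewer.snapshot("scene"); cv2.imwrite("pics/s5.png",cv2.resize(p[110:350,230:530],None,fx=2,fy=2))
E
```

```text
(no output)
```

View pics/s5.png

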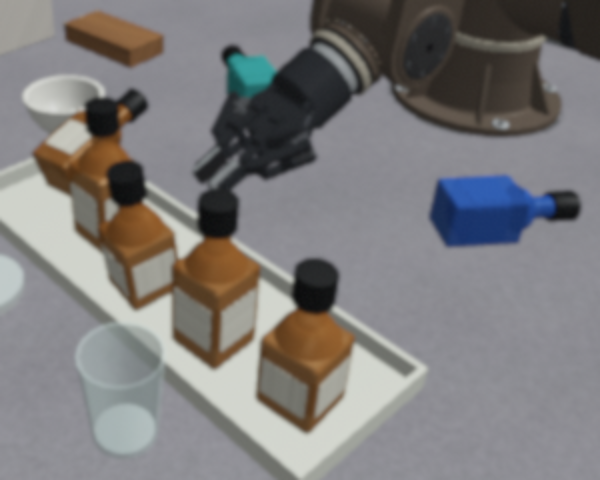

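Short now stands at (135,250). On to the middle one. I'll come in sideways from its left, so the gripper's body stays clear of the turquoise bottle.

play_rows(
  dp=[
    [-1.6,0,-2.9],
    [-1.6,0,-2.9],
    [-1.6,0,-2.9],
    [-1.3,0,-2.3],
    [0,1.5,0],
    [0,1.5,0],
    [0,1.5,0],
    [0,3,0],
  ],
  dr=[
    [0,0,0],
    [0,0,0],
    [0,0,0],
    [0,0,0],
    [0.083,0,-0.047],
    [0.083,0,-0.047],
    [0.083,0,-0.047],
    [0,0,0],
  ],
  gripper=[0.5,0.5,0.5,0.5,0.5,0.5,0.5,0.5],
)

```text
clock: 12.57
ee_pos: [0.3976, -0.0453, 0.1407]
tool_rot: [0.858, 0.037, 0.513, -0.016]
ft_force: [0.7, -0.2, -0.6]
opening: 0.0213
finger_force: 0.0
```

play_rows(
  dp=[
    [0,3.5,0],
    [0,3.5,0],
    [0,3.5,0],
    [0,0,0],
  ],
  dr=[
    [0,0,0],
    [0,0,0],
    [0,0,0],
    [0,0,0],
  ],
  gripper=[0.5,0.5,0.5,0.5],
)

```text
clock: 12.9
ee_pos: [0.4063, -0.1573, 0.1428]
tool_rot: [0.856, 0.031, 0.515, -0.01]
ft_force: [-0.8, 0.6, 0.5]
opening: 0.0213
finger_force: 0.0
```

```bash
python3 - <<'E'
from go import *
from refit import refit
log(); v=refit(.159,[.6116,-.2253,.09,.288],-.262,-.19)
t,_=tcp2d(.159,.29,.49,.071); b=t[0]; x=np.array([v[0]+b*np.cos(v[2])+.065*v[2]*-1,v[1]+b*np.sin(v[2])+.068,t[1]-.008])
print(x); path(tool(.49,v[2]),x,4)
from seq import run
run(.159,*v[:3])
E
```

```text
[ 0.6119 -0.225   0.0912  0.2867] 2233 0.013168731263681129
[ 0.43161974 -0.17296244  0.05444462]
q [-0.81  0.75  2.57  2.33  1.2  -1.73] x [ 0.4055 -0.1521  0.1428] rotvec [ 0.026  0.    -0.001] shift tool cm [-6.66  2.15  6.35]
0.25 [-0.81  0.82  2.55  2.34  1.23 -1.76] 1e-31
0.5 [-0.81  0.88  2.52  2.34  1.26 -1.79] 2e-31
0.75 [-0.81  0.94  2.5   2.34  1.27 -1.81] 3e-18
1.0 [-0.81  0.99  2.46  2.34  1.29 -1.82] 5e-19
phi 0.49016977478170765 heading 0.06148155902001954 x [ 0.4055 -0.1521  0.1428] f [-0.   0.4  0.1]
in -8mm [ 0.438 -0.241  0.054] tool cm [-6.67  8.97  6.5 ]
0.29 [ 0.438 -0.241  0.062] tool cm [ 0.71  0.01 -0.38]
0.4 [ 0.444 -0.24   0.079] tool cm [ 1.75  0.01 -0.24]
0.5 [ 0.45  -0.24   0.093] tool cm [ 1.56  0.   -0.08]
0.6 [ 0.458 -0.239  0.104] tool cm [ 1.28 -0.01  0.17]
0.7 [ 0.466 -0.238  0.113] tool cm [ 1.25 -0.01  0.29]
0.8 [ 0.475 -0.238  0.122] tool cm [ 1.22 -0.01  0.4 ]
0.9 [ 0.481 -0.237  0.132] tool cm [ 1.16 -0.    0.05]
1.0 [ 0.492 -0.236  0.139] tool cm [ 1.1  -0.02  0.6 ]
1.1 [ 0.503 -0.235  0.145] tool cm [ 1.03 -0.02  0.7 ]
1.25 [ 0.52  -0.233  0.149] tool cm [ 1.2  -0.04  1.31]
1.4 [ 0.537 -0.232  0.151] tool cm [ 0.99 -0.04  1.47]
1.5 [ 0.549 -0.231  0.151] tool cm [ 0.53 -0.03  1.05]
```

play_rows(
  dp=[
    [-2.2,0.7,2.1],
    [-2.2,0.7,2.1],
    [-2.2,0.7,2.1],
    [0,0,0],
    [0,0,0],
  ],
  dr=[
    [0.026,0,0],
    [0,0,0],
    [0,0,0],
    [0,0,0],
    [0,0,0],
  ],
  gripper=[0.5,0.5,0.5,0.5,0.5],
)

```text
clock: 13.42
ee_pos: [0.4315, -0.1677, 0.0539]
tool_rot: [0.858, 0.04, 0.512, -0.027]
ft_force: [-0.4, -0.6, 0.8]
opening: 0.0218
finger_force: 0.0
```

```bash
python3 - <<'E'
from seq import *
run(.159,.6119,-.225,.0912,(.29,))
E
```

```text
phi 0.49384631203540175 heading 0.09909840894181561 x [ 0.4315 -0.1677  0.0539] f [-0.4 -0.6  0.8]
in -8mm [ 0.438 -0.241  0.054] tool cm [ 0.04  7.34 -0.12]
0.29 [ 0.438 -0.241  0.062] tool cm [ 0.7  -0.   -0.38]
```

play_rows(
  dp=[
    [0,1.85,0],
    [0,1.85,0],
    [0,1.85,-0.1],
    [0,1.8,0],
    [0,0,0],
    [0.35,0,-0.2],
    [0.35,0,-0.2],
    [0.6,0,-0.1],
  ],
  dr=[
    [0,0,0],
    [0,0,0],
    [0,0,0],
    [0,0,0],
    [0,0,0],
    [0,0,0],
    [0,0,0],
    [0,0,0],
  ],
  gripper=[0.5,0.5,0.5,0.5,0.5,0.5,0.5,0.5],
)

```text
clock: 14.08
ee_pos: [0.4392, -0.2413, 0.07]
tool_rot: [0.857, 0.04, 0.513, -0.026]
ft_force: [0.0, 0.6, -0.4]
opening: 0.0215
finger_force: 0.0
```

play_rows(
  dp=[
    [0.6,0,-0.1],
    [0.7,0,-0.1],
    [0.7,0,-0.05],
    [0.7,0,0],
    [0.65,0,0.1],
    [0.65,0,0.1],
    [0.65,0,0.15],
    [0.65,0,0.15],
  ],
  dr=[
    [0,0,0],
    [0,0,0],
    [0,0,0],
    [0,0,0],
    [0,0,0],
    [0,0,0],
    [0,0,0],
    [0,0,0],
  ],
  gripper=[0.5,0.5,0.5,0.5,0.5,0.5,0.5,0.5],
)

```text
clock: 14.75
ee_pos: [0.4671, -0.2402, 0.115]
tool_rot: [0.857, 0.04, 0.513, -0.025]
ft_force: [-0.1, -0.3, -0.5]
opening: 0.0212
finger_force: 0.3
```

play_rows(
  dp=[
    [0.6,0,0.2],
    [0.55,0,0.2],
    [0.55,0,0.1],
    [0.55,0,0.1],
    [0.5,0,0.2],
    [0.45,0,0.3],
    [0.4,0,0.3],
    [0.4,0,0.3],
  ],
  dr=[
    [0,0,0],
    [0,0,0],
    [0,0,0],
    [0,0,0],
    [0,0,0],
    [0,0,0],
    [0,0,0],
    [0,0,0],
  ],
  gripper=[0.5,0.5,0.5,0.5,0.5,0.5,0.5,0.5],
)

```text
clock: 15.42
ee_pos: [0.5009, -0.2371, 0.142]
tool_rot: [0.857, 0.04, 0.513, -0.025]
ft_force: [0.2, 0.5, 0.1]
opening: 0.0213
finger_force: 0.0
```

```bash
python3 - <<'E'
from h import *
p,d=viewer.snapshot("scene"); cv2.imwrite("pics/s6.png",cv2.resize(p[110:350,230:530],None,fx=2,fy=2))
E
```

```text
(no output)
```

View pics/s6.png

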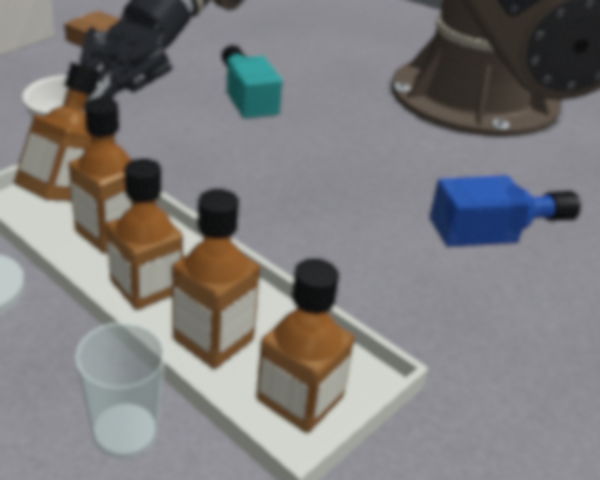

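play_rows(
  dp=[
    [0.35,0,0.35],
    [0.3,0,0.35],
    [0.3,0,0.4],
    [0.3,0,0.4],
    [0.3,0,0.4],
    [0.25,0,0.4],
    [0.2,0,0.4],
    [0,0,0],
  ],
  dr=[
    [0,0,0],
    [0,0,0],
    [0,0,0],
    [0,0,0],
    [0,0,0],
    [0,0,0],
    [0,0,0],
    [0,0,0],
  ],
  gripper=[0.5,0.5,0.5,0.5,0.5,0.5,0.5,0.5],
)

```text
clock: 16.13
ee_pos: [0.5342, -0.2339, 0.1467]
tool_rot: [0.857, 0.04, 0.514, -0.025]
ft_force: [-1.0, -0.1, -0.1]
opening: 0.0211
finger_force: 0.0
```

play_rows(
  dp=[
    [-1,0,-1.8],
    [-1.6,0,-2.9],
    [-1.6,0,-2.9],
    [-1,0,-1.8],
    [0,0,0],
    [0,0,0],
  ],
  dr=[
    [0,0,0],
    [0,0,0],
    [0,0,0],
    [0,0,0],
    [0,0,0],
    [0,0,0],
  ],
  gripper=[0.5,0.5,0.5,0.5,0.5,0.5],
)

```text
clock: 16.63
ee_pos: [0.4261, -0.2448, 0.1451]
tool_rot: [0.857, 0.039, 0.513, -0.025]
ft_force: [1.2, -0.2, -0.0]
opening: 0.0216
finger_force: 0.0
```

```bash
python3 - <<'E'
from h import *
p,d=viewer.snapshot("scene"); t,dt=viewer.snapshot("top")
cv2.imwrite("pics/s7.png",np.vstack([cv2.resize(p[110:350,170:490],(760,300)) if 0 else cv2.resize(p[110:350,210:530],(400,300)),cv2.resize(t[60:300,160:480],(400,300))]))
W0=np.load("top0.npy");A=cloud("top",W0);B=cloud("top",dt)
for y0,y1 in((.13,.23),(.03,.11),(-.06,.02),(-.16,-.09),(-.28,-.18)):
    for n,C in(("old",A),("new",B)):
        m=(C[...,1]>y0)&(C[...,1]<y1)&(C[...,2]>.135)&(C[...,0]>.55)&(C[...,0]<.75); c=C[m]
        if len(c)>10: print(y0,n,len(c),np.median(c,0).round(3),"zspan",np.percentile(c[:,2],[10,90]).round(4))
for q in("petri_dish","beaker","mortar"):
    for r in viewer.outline_of(q,"top")[:1]: print(q,r["box"],np.median(B[r["mask"]&(dt>0)],0).round(3))
E
```

```text
0.13 old 326 [0.656 0.176 0.153] zspan [0.1441 0.1553]
0.13 new 328 [0.656 0.176 0.153] zspan [0.1447 0.1553]
0.03 new 361 [0.657 0.073 0.171] zspan [0.156  0.1733]
-0.06 new 310 [ 0.651 -0.028  0.153] zspan [0.1478 0.155 ]
-0.16 old 351 [ 0.619 -0.122  0.171] zspan [0.1588 0.1731]
-0.16 new 351 [ 0.619 -0.122  0.171] zspan [0.1574 0.1731]
-0.28 new 359 [ 0.638 -0.218  0.162] zspan [0.1471 0.164 ]
petri_dish [350.7, 78.1, 43.2, 40.4] [ 0.777 -0.146  0.015]
beaker [242.9, 61.7, 35.4, 44.7] [0.804 0.094 0.056]
mortar [445.9, 194.5, 50.3, 49.1] [ 0.512 -0.355  0.031]
```

View pics/s7.png

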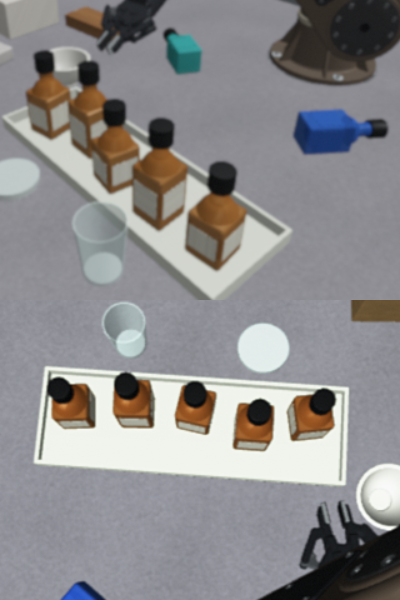

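All five stand upright at the right cap heights (4 mm floor + 168/159/150 mm), and nothing else has shifted. I'm handing in the job.

```bash
python3 -c "
from workcell import env
print(env.job_done())"
```

```text
the job is handed in; nothing more can be done
None
```

I tipped the three fallen bottles back up with an open fork under the cap, never gripping; all five now stand upright in the lane, nothing else measurably moved, and the job was handed in at about 17 s on the robot's clock (no verdict was returned).

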